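# Tip the milling balls out of the pail

## Robot

A 7-joint arm with a two-finger parallel gripper is mounted at the origin on the work surface. World frame = base frame: x ahead of the robot, y to its left, z up, the work surface at z = 0. Lengths are in m, angles in rad, forces in N, time in s.
With the tool pointing down it reaches from about 0.425 to 0.875 m from the base axis. Payload 9.9 kg.
Tool frame: the origin (TCP) lies at the centre of the arm's flange, where the gripper is bolted on; the fingertips stand 173 mm ahead of it and the grasp point (between the pads) lies 155 mm ahead of it; z points along the fingers, y is the line along which they close (so a half turn about z gives the same grasp; the last joint's range is limited). The gripper opens to 85 mm and grips with 20 to 120 N. Pads are 22 mm wide; open, the fingers measure 114 mm over their backs; the gripper's body (76 mm by 85 mm) begins 54 mm behind the grasp point. The pads swing forward as they close: fully open they stand 13 mm farther back than shut.
Start: joints at [-1.355, 0.576, 0.025, 1.437, -0.015, 1.129, -0.057], TCP at [0.199, 0.645, 0.405] pointing down, gripper open.
Joint ranges: [-2.76, 2.76], [-0.34, 2.15], [-1.52, 1.57], [0.19, 2.46], [-1.09, 4.23], [0.17, 1.99], [-2.82, 2.82]. Speed limits (rad/s): [2.22, 2.22, 3.01, 3.01, 3.14, 3.14, 3.14].

## Interface

Orientations are given as a unit quaternion [w, x, y, z].
In Python, from cell import * gives the robot as it stands.
- The arm moves only by the tool drive_tool, never from a script. Its argument "motion" is a list of rows, each a list of 3 entries, a list of its own where there are three numbers: the shift along the tool's x, y, z in cm, then the turn, a rotation vector about the tool's x, y, z in degrees, then the closure, from -1 (fully open) to 1 (shut), so that 0 is half open. A call has 1 to 10 rows; each row shifts and turns the commanded pose from where the row before left it, along the tool's axes as they then stand; what a row does not reach is not made up. A row lasts 1/8 s, in which the tool goes at most 62.5 mm and 10.7 degrees, less where a joint would pass 70% of its speed; a pose out of reach is approached as far as the arm can. A call is refused whole if a number of a shift passes 6.25 or a number of a turn 10.7, either way. A call with a gripper value outside its range is refused whole. The fingers move at their own pace and stop on an object; "force" is the grip in N (left out, the last holds). Time passes only in rows, so rows that do not move let the fingers close. It gives the time, the measured TCP pose, the force, the opening and the grip force at its end, in the units of the state.
- observe(): the state, without advancing time (a new reading comes with each control period).
- read_camera(name): name is "scene" or "top" or "wrist"; returns a dict with "frame" (480x640x3 uint8, blue, green, red), "mtx" (3x3 intrinsics, pixels), "view" (4x4, takes a point from world to camera coordinates). Camera axes: x right, y down, z forward; pixel columns grow to the right and rows downward; lengths in m; the calibration is good to about 2 mm. A picture is of the moment at which its call begins. There is no depth.
- sign_off(): hands the job in; it is judged then, once.
Trained networks look in the newest picture that a camera, given by its name, has taken for a name from the list of things; names that differ only in an ending like _2 or _b are one class to them, and where a whole thing is asked for, a point or a joint stands for the part that bears it (a point fixed in the world has none). Each returns a list of dicts, best first, with "score" (0 to 1); they miss things now and then, are a little off and sometimes report something else, mostly with a low value. They report only what shows in the picture. A call takes as long as a camera call. They do not tell look-alikes from the thing itself.
- spot_in(camera, name): "centre" ([x, y, z] in m, in the coordinates of the camera as it stood for that picture, good to about 4 mm: the middle of the surface that is visible of it).
The state is a dict: "time": time; "joint_pos": joint angles; "joint_vel": joint speeds; "joint_efforts": joint torques, N m; "tcp_pos": TCP position; "tool_rot": TCP orientation; "ft_force": force on the tool from outside, world axes, zero at the start; "torque": the same for the moment, N m; "width": opening from 0.0 (shut) to 1.0 (fully open); "grasp_force": force on a finger pad.
Only numpy, scipy, OpenCV 4.12 (cv2) and the standard library are available. Lean on these libraries where they do the work, as an engineer would, in place of code of your own. Each camera call takes 0.05 s, during which the arm holds its last target. There are 200 camera calls.

## Task

Carry the pail of porcelain milling balls by its bail to the wooden stand, set it down upright at the middle of the batten and let go. Then take it by the lug at its bottom rim and tip all five balls out into the tray, and stand the empty pail upright on the stand again. Don't drop the pail, and leave the jar, the clay figure and the plaster mould where they are.

Things in the scene. Friction and masses are not known exactly. Their poses are not given: they have to be found in the camera images.
- pail: teal metal pail, loose, about 0.5 kg with its balls: 80 mm high, outer diameter 84 mm at the bottom flaring straight to 104 mm at the mouth, wall 3 mm, floor 4 mm. Origin: centre of its underside; z up through the mouth. Its tipping lug sticks out along its -x, so it pours towards its +x; its bail pivots lie on its +y and -y sides
- bail: the pail's U-shaped wire bail (5 mm wire), hinged on the pail about the pail's y axis. Origin: middle of the hinge line, 72 mm above the pail's underside; its z points from there to the middle of the hand grip, its y along the hinge. Swings 1.2 rad either way from upright, with a slight stiffness in the hinge that keeps it where it is left
- bail_grip (a point): centre of the bail's black round hand grip, 12 mm thick and 60 mm long along the bail's y, 68 mm from the hinge line (140 mm above the pail's underside when the bail is upright)
- lug: tipping lug fixed to the pail's bottom rim: a teal bar 8 mm wide and 12 mm high running out along the pail's -x to an orange upright disc. Same origin and axes as the pail
- lug_grip (a point): centre of the orange disc at the lug's end: 24 mm diameter, flat faces 14 mm apart along the pail's y; 105 mm from the pail's axis along its -x and 16 mm above its underside. Pinched on its flat faces it can turn between the fingers
- stand: fixed wooden tipping stand with a grey tray beyond it. Origin: centre of the stand block's underside, on the bench; its x points from the block to the tray. Block: 130 mm (x) by 220 mm (y), 45 mm high. A dark batten 10 mm wide and 8 mm high lies on it along its tray-side edge (x from 55 to 65 mm). The tray joins there: x 65 to 255 mm, 220 mm wide, floor 5 mm above the bench, the other three walls 6 mm thick and 55 mm high
- stand_spot (a point): point on top of the stand block where the middle of the pail's underside goes: x = 11 mm in the stand's frame, 45 mm above the bench; there, with the lug pointing to the stand's -x, the pail's foot is 2 mm from the batten and the disc hangs clear past the block's back edge
- tray_floor (a point): centre of the tray's floor, 157 mm from the stand's origin along its x, 5 mm above the bench
- ball0_center (a point): centre of a white porcelain milling ball, 24 mm diameter, 17 g, one of five in the pail
- ball0: the same ball; its axes roll with it
- ball1_center (a point): centre of a white porcelain milling ball, 24 mm diameter, 17 g, one of five in the pail
- ball1: the same ball; its axes roll with it
- ball2_center (a point): centre of a white porcelain milling ball, 24 mm diameter, 17 g, one of five in the pail
- ball2: the same ball; its axes roll with it
- ball3_center (a point): centre of a white porcelain milling ball, 24 mm diameter, 17 g, one of five in the pail
- ball3: the same ball; its axes roll with it
- ball4_center (a point): centre of a white porcelain milling ball, 24 mm diameter, 17 g, one of five in the pail
- ball4: the same ball; its axes roll with it
- jar: bystander: blue glaze jar, 72 mm diameter, 85 mm high, origin at the centre of its underside
- maquette: bystander: dark horned clay figure, 84 mm diameter, 130 mm high, origin at the centre of its underside
- mould: bystander: white open plaster mould, 100 x 80 x 40 mm, origin at the centre of its underside
Not all that is in view belongs to the job. Of the things that look like the pail, the largest one is meant.

How it is judged:
By the outcome, as a careful person would: the job done as asked, in the order asked, and still so for the second after the job is handed in, with the robot touching nothing.
It also fails if it takes over 69 s, if anything falls off the work surface, if the arm or the gripper's body presses on something with over 40 N, if the wrist force passes 120 N, or if a joint passes its speed limit or range.

## Working session

There is one attempt and no reset: what is moved stays moved. The work goes in short steps, Python scripts to look and compute and a tool call to move; the robot and the scene stay as the last step left them, time stands still between calls to the robot, and variables do not carry over. Pictures are saved under pics/ and viewed, at most 10 in all, crops included, and the job is handed in when it is done.

Besides the shell and the picture viewer there is one more tool, called after "Request:" by a JSON object that holds its "op" and its "data", one argument or row to a line. drive_tool: Moves the arm, as the interface text tells. Its arguments: {"type":"object","properties":{"motion":{"type":"array","items":{"type":"array"}},"force":{"type":"number"}},"required":["motion"]}

```bash
ls; mkdir -p pics; cat > h.py <<'E'
from cell import *
import numpy as np, cv2
from scipy.spatial.transform import Rotation as R
def shot(n,f=None):
    c=read_camera(n)
    if f: cv2.imwrite('pics/'+f,c['frame'])
    return c
def w(c,p):  # camera->world
    return (np.linalg.inv(c['view'])@np.r_[p,1])[:3]
def px(c,p):
    q=c['view']@np.r_[p,1]; u=c['mtx']@q[:3]; return u[:2]/u[2]
def finds(n,names,c):
    for k in names:
        for d in spot_in(n,k)[:4]:
            p=w(c,d['centre']); print(n,k,round(d['score'],2),p.round(3),px(c,p).round())
def rot(q): return R.from_quat(np.r_[q[1:],q[0]])
E
python3 - <<'E'
from h import *
s=observe();print(s['time'],s['tcp_pos'],s['tool_rot'])
a=shot('scene','s1.png'); names=['pail','bail','bail_grip','lug_grip','stand','stand_spot','tray_floor','jar','maquette','mould']
finds('scene',names,a)
b=shot('top','t1.png'); finds('top',names,b)
cv2.imwrite('pics/st1.png',cv2.resize(np.vstack([a['frame'],b['frame']]),None,fx=.62,fy=.62))
E
```

```text
pics
0.0 [0.19926085 0.64473912 0.40384263] [-7.16967836e-05  1.49317774e-01  9.88788911e-01 -8.29112663e-04]
scene pail 0.7 [ 0.562 -0.158  0.049] [209. 261.]
scene pail 0.65 [ 0.359 -0.259  0.031] [166. 196.]
scene pail 0.62 [ 0.732 -0.162  0.022] [208. 346.]
scene pail 0.15 [0.689 0.085 0.015] [337. 314.]
scene bail 0.85 [ 0.58  -0.156  0.144] [202. 240.]
scene bail 0.74 [ 0.75  -0.158  0.096] [203. 337.]
scene bail 0.54 [ 0.373 -0.263  0.099] [157. 180.]
scene bail_grip 0.63 [ 0.747 -0.16   0.095] [202. 336.]
scene stand 0.98 [0.694 0.085 0.012] [338. 317.]
scene stand_spot 0.71 [0.69  0.084 0.015] [337. 315.]
scene tray_floor 0.87 [0.689 0.087 0.015] [338. 315.]
scene jar 0.57 [ 0.575 -0.325  0.068] [119. 269.]
scene maquette 0.58 [0.586 0.442 0.06 ] [503. 243.]
scene mould 0.94 [ 0.395 -0.008  0.032] [279. 199.]
top pail 0.95 [ 0.364 -0.264  0.022] [466. 350.]
top pail 0.85 [ 0.746 -0.159  0.019] [407. 176.]
top pail 0.62 [ 0.572 -0.157  0.05 ] [412. 251.]
top pail 0.26 [ 0.483 -0.135  0.019] [402. 295.]
top bail 0.8 [ 0.573 -0.153  0.146] [417. 241.]
top bail 0.66 [ 0.361 -0.2
[... 343 characters left out ...]
lug_grip 0.45 [ 0.486 -0.135  0.02 ] [402. 293.]
top stand 0.69 [0.68  0.083 0.031] [298. 206.]
top stand 0.42 [ 0.385 -0.005  0.036] [342. 342.]
top stand_spot 0.79 [0.683 0.086 0.031] [297. 205.]
top tray_floor 0.74 [0.682 0.087 0.032] [296. 205.]
top tray_floor 0.61 [ 0.386 -0.006  0.036] [343. 341.]
top jar 0.68 [ 0.545 -0.322  0.088] [496. 259.]
top jar 0.56 [ 0.575 -0.152  0.147] [417. 240.]
top jar 0.3 [ 0.548 -0.163  0.025] [413. 264.]
top maquette 0.59 [0.571 0.442 0.062] [128. 256.]
top maquette 0.17 [ 0.483 -0.136  0.017] [402. 295.]
top mould 0.73 [ 0.388 -0.008  0.039] [343. 340.]
top mould 0.51 [ 0.59  -0.157  0.03 ] [410. 245.]
top mould 0.42 [ 0.552 -0.133  0.023] [400. 262.]
```

View pics/s1.png

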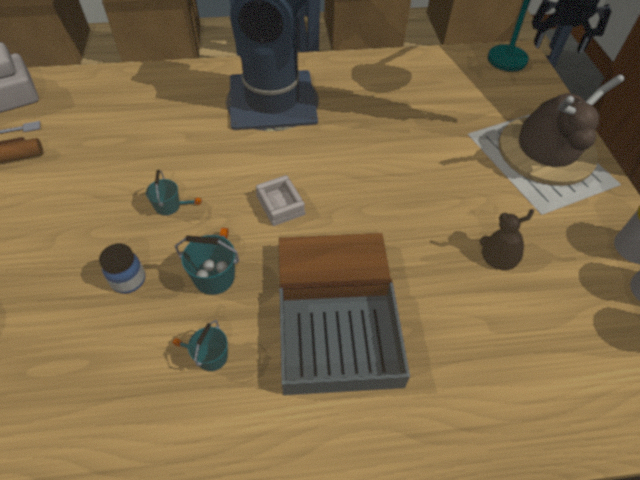

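View pics/t1.png

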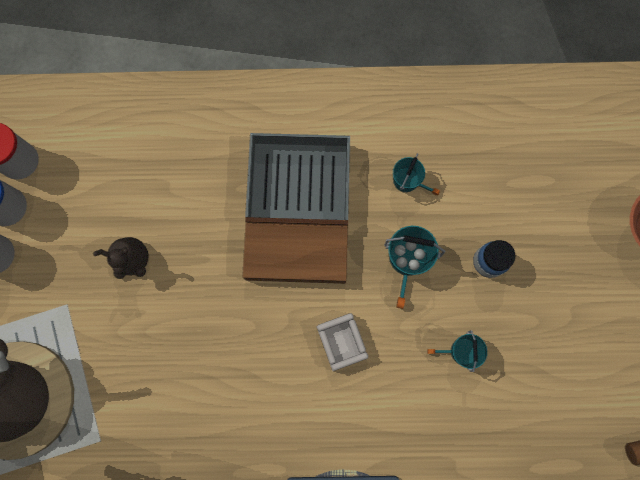

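Candidates for the pail: scene (163,196) and (208,346) are small and empty. Scene (209,261), top (413,250), is the largest and holds the white balls, so I choose that one. Next is a close crop to check it.

```bash
python3 - <<'E'
from h import *
t=cv2.imread('pics/t1.png')
a=cv2.resize(t[215:315,370:450],None,fx=5,fy=5,interpolation=3)[:500]
b=cv2.resize(t[125:290,235:360],None,fx=3,fy=3,interpolation=3)
o=np.zeros((500,790,3),np.uint8); o[:500,:400]=a; o[:495,410:785]=b
cv2.imwrite('pics/c1.png',o)
E
```

```text
(no output)
```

View pics/c1.png

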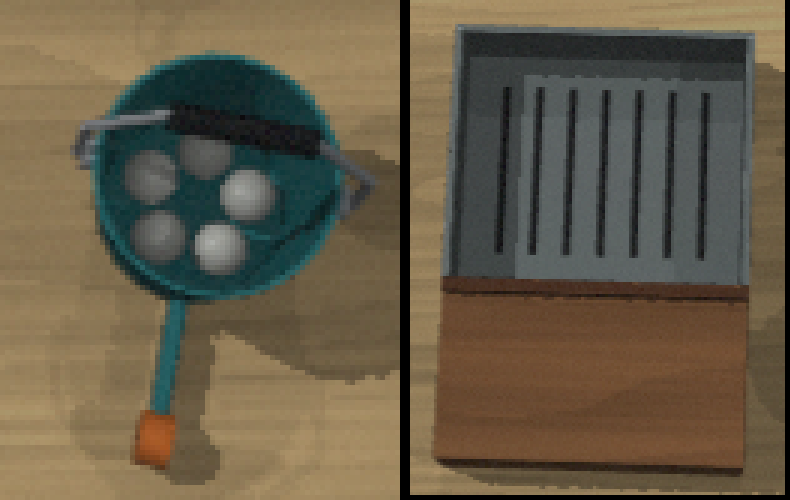

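The crop shows the chosen pail with five balls, its grip at about top (419,241) and the orange disc at (401,303). The stand's back corners are at (244,278) and (346,281). Next I fit both poses to these pixels.

```bash
python3 - <<'E'
from h import *
from scipy.optimize import least_squares
b=shot('top'); a=shot('scene')
def T(q,P): c,s=np.cos(q[2]),np.sin(q[2]); P=np.array(P); return [q[0]+c*P[0]-s*P[1],q[1]+s*P[0]+c*P[1],P[2]]
S=[((-.065,.11,.045),(244,277.7)),((-.065,-.11,.045),(346,281)),((.065,.11,.053),(246,217.3)),((.065,-.11,.053),(347.7,220)),((.255,.11,.055),(250.7,133.7)),((.255,-.11,.055),(349.3,136.3))]
f=lambda q:np.ravel([px(b,T(q,P))-u for P,u in S])
r=least_squares(f,[.6,.085,0]);print('stand',r.x.round(4),np.degrees(r.x[2]),f(r.x).round(1))
# scene check corners
for P,_ in S: print('scene px',px(a,T(r.x,P)).round())
print('spot',T(r.x,(.011,0,.045)),'disc there',T(r.x,(-.094,0,.061)))
def g(q):
    h=lambda d,y:(d*np.sin(q[3]),y,.072+d*np.cos(q[3]))
    F=[(b,h(.068,0),(419.2,241)),(b,h(.068,.03),(404,238.6)),(b,h(.068,-.03),(434.4,243.6)),(b,(-.105,0,.022),(401,302.8)),(b,(0,0,.08),(413.6,250)),(b,(-.1,0,.022),(402,300)) ,(a,h(.068,0),(207,240)),(a,(-.105,0,.02),(224,232))]
    return np.ravel([px(c,T(q,P))-u for c,P,u in F])
r2=least_squares(g,[.58,-.155,-.2,0],loss='soft_l1');q=r2.x;print('pail',q.round(4),np.degrees(q[2:]),g(q).round(1))
grip=T(q,(.068*np.sin(q[3]),0,.072+.068*np.cos(q[3])));print('grip',grip)
# triangulate grip from two views
def ray(c,u):
    i=np.linalg.inv(c['view']);d=i[:3,:3]@np.linalg.inv(c['mtx'])@[*u,1];return i[:3,3],d/np.linalg.norm(d)
def tri(l):
    A=sum(np.eye(3)-np.outer(d,d) for _,d in l);B=sum((np.eye(3)-np.outer(d,d))@o for o,d in l);return np.linalg.solve(A,B)
print('tri grip',tri([ray(b,(419.2,241)),ray(a,(207,240))]))
print('tri disc',tri([ray(b,(401,302.8)),ray(a,(224,232))]))
E
```

```text
stand [ 0.5808  0.0888 -0.0461] -2.6408284024549005 [-1.3  0.5  0.9  0.1 -0.5  0.1  0.6  0.2 -0.7 -0.5  0.8 -0.6]
scene px [381. 232.]
scene px [277. 237.]
scene px [392. 282.]
scene px [278. 288.]
scene px [409. 376.]
scene px [281. 384.]
spot [np.float64(0.5917880437739987), np.float64(0.08827659629834611), np.float64(0.045)] disc there [np.float64(0.48689955472440594), np.float64(0.09311445376766563), np.float64(0.061)]
pail [ 0.5686 -0.1558 -0.2186  0.1013] [-12.5254691    5.80442634] [-0.5  0.  -0.3 -0.6 -0.6  0.4  0.1 -0.3 -0.  -0.  -0.5  0.2 -5.8 -0.2
 -0.7 -0.2]
grip [np.float64(0.5752831302153157), np.float64(-0.15728534089787383), np.float64(0.13965135712068555)]
tri grip [ 0.57527847 -0.15265588  0.13862323]
tri disc [ 0.46578696 -0.13238928  0.01894678]
```

```bash
cat >> h.py <<'E'
def plan(p,yaw,n,nt=None):
    "rows to TCP p with tool y at world angle yaw (deg), tool down; turn in the first nt rows"
    s=observe(); r=rot(s['tool_rot']); nt=nt or n
    y=np.array([np.cos(np.radians(yaw)),np.sin(np.radians(yaw)),0]); z=np.array([0,0,-1.]); x=np.cross(y,z)
    t=R.from_matrix(np.c_[x,y,z]); rv=(r.inv()*t).as_rotvec(); D=np.array(p)-s['tcp_pos']
    print('turn',np.degrees(rv).round(1),'D',D.round(4),'t',s['time'])
    for i in range(n):
        k=min(i,nt); ri=r*R.from_rotvec(rv*k/nt)
        print(ri.inv().apply(D/n*100).round(2).tolist(),(np.degrees(rv)/nt*(i<nt)).round(2).tolist())
E
python3 -c "
from h import *
plan([.575,-.157,.39],-12.5,18,9)"
```

```text
turn [-0.   0.  85.3] D [ 0.3757 -0.8019 -0.0147] t 1.2
[-3.31, -3.64, 0.08] [-0.0, 0.0, 9.48]
[-3.86, -3.05, 0.08] [-0.0, 0.0, 9.48]
[-4.31, -2.37, 0.08] [-0.0, 0.0, 9.48]
[-4.64, -1.62, 0.08] [-0.0, 0.0, 9.48]
[-4.85, -0.84, 0.08] [-0.0, 0.0, 9.48]
[-4.92, -0.03, 0.08] [-0.0, 0.0, 9.48]
[-4.86, 0.78, 0.08] [-0.0, 0.0, 9.48]
[-4.66, 1.57, 0.08] [-0.0, 0.0, 9.48]
[-4.34, 2.32, 0.08] [-0.0, 0.0, 9.48]
[-3.9, 3.0, 0.08] [-0.0, 0.0, 0.0]
[-3.9, 3.0, 0.08] [-0.0, 0.0, 0.0]
[-3.9, 3.0, 0.08] [-0.0, 0.0, 0.0]
[-3.9, 3.0, 0.08] [-0.0, 0.0, 0.0]
[-3.9, 3.0, 0.08] [-0.0, 0.0, 0.0]
[-3.9, 3.0, 0.08] [-0.0, 0.0, 0.0]
[-3.9, 3.0, 0.08] [-0.0, 0.0, 0.0]
[-3.9, 3.0, 0.08] [-0.0, 0.0, 0.0]
[-3.9, 3.0, 0.08] [-0.0, 0.0, 0.0]
```

Request:
{"op": "drive_tool", "data": {
  "motion": [
    [[-3.3, -3.6, 0], [0, 0, 9.5], -1],
    [[-3.9, -3.0, 0], [0, 0, 9.5], -1],
    [[-4.3, -2.4, 0], [0, 0, 9.5], -1],
    [[-4.6, -1.6, 0], [0, 0, 9.5], -1],
    [[-4.8, -0.8, 0], [0, 0, 9.5], -1],
    [[-4.9, 0, 0], [0, 0, 9.5], -1],
    [[-4.9, 0.8, 0], [0, 0, 9.5], -1],
    [[-4.7, 1.6, 0], [0, 0, 9.5], -1],
    [[-4.3, 2.3, 0], [0, 0, 9.5], -1],
    [[-3.9, 3, 0], [0, 0, 0], -1]
  ]
}}

```text
time: 2.45
tcp_pos: [0.4085, 0.1993, 0.405]
tool_rot: [0.0, 0.781, 0.624, 0.0]
ft_force: [0.7, -0.0, -0.1]
width: 0.999
grasp_force: 0.0
```

Request:
{"op": "drive_tool", "data": {
  "motion": [
    [[-3.9, 3, 0.1], [0, 0, 0], -1],
    [[-3.9, 3, 0.1], [0, 0, 0], -1],
    [[-3.9, 3, 0.1], [0, 0, 0], -1],
    [[-3.9, 3, 0.1], [0, 0, 0], -1],
    [[-3.9, 3, 0.1], [0, 0, 0], -1],
    [[-3.9, 3, 0], [0, 0, 0], -1],
    [[0, 0, 0], [0, 0, 0], -1]
  ]
}}

```text
time: 3.32
tcp_pos: [0.5329, -0.0711, 0.3999]
tool_rot: [0.001, 0.783, 0.622, -0.0]
ft_force: [-0.8, -0.2, -1.0]
width: 1.003
grasp_force: 0.0
```

```bash
python3 - <<'E'
from h import *
c=shot('wrist','w1.png'); finds('wrist',['bail_grip','pail','lug_grip'],c)
s=observe(); print(s['tcp_pos'],s['time'])
print('pred grip px',px(c,[.5753,-.1573,.1397]), 'ends',px(c,[.5753+.03*.217,-.1573+.03*.976,.1397]),px(c,[.5753-.03*.217,-.1573-.03*.976,.1397]))
plan([.575,-.157,.295],-12.5,6,6)
E
```

```text
wrist bail_grip 0.85 [ 0.579 -0.146  0.145] [398. 328.]
wrist bail_grip 0.6 [ 0.399 -0.264  0.057] [243. 406.]
wrist bail_grip 0.57 [ 0.735 -0.154  0.1  ] [565. 272.]
wrist pail 0.86 [ 0.748 -0.167  0.038] [536. 259.]
wrist pail 0.64 [ 0.372 -0.248  0.026] [223. 381.]
wrist pail 0.63 [ 0.568 -0.161  0.053] [370. 295.]
wrist pail 0.41 [ 0.586 -0.157  0.02 ] [381. 276.]
wrist lug_grip 0.88 [ 0.485 -0.138  0.019] [291. 279.]
wrist lug_grip 0.77 [ 0.714 -0.213  0.012] [495. 293.]
wrist lug_grip 0.45 [ 0.364 -0.226  0.015] [214. 361.]
[ 0.53210782 -0.06602228  0.39961413] 3.525
pred grip px [394.70830727 337.47953616] ends [396.9688691  303.18304811] [392.59252537 369.57947162]
turn [-0.  -0.  -0.1] D [ 0.0429 -0.091  -0.1046] t 3.525
[-1.33, 1.03, 1.74] [-0.01, -0.01, -0.01]
[-1.33, 1.03, 1.74] [-0.01, -0.01, -0.01]
[-1.33, 1.03, 1.74] [-0.01, -0.01, -0.01]
[-1.33, 1.03, 1.74] [-0.01, -0.01, -0.01]
[-1.33, 1.03, 1.74] [-0.01, -0.01, -0.01]
[-1.33, 1.03, 1.74] [-0.01, -0.01, -0.01]
```

View pics/w1.png

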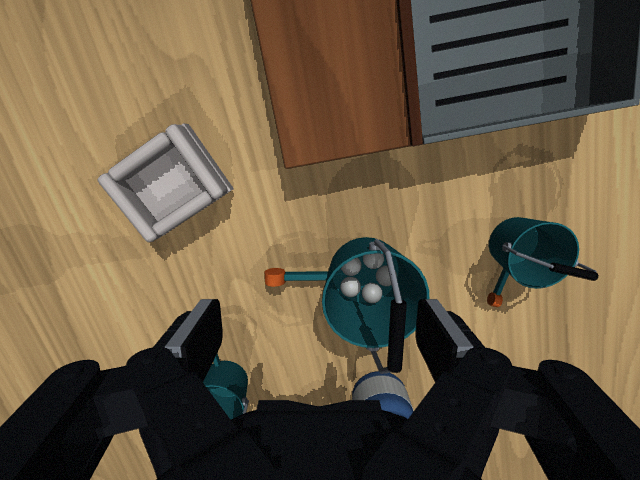

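The picture shows the grip centred at about (397,336), against the predicted (395,337), so the fit holds.

Request:
{"op": "drive_tool", "data": {
  "motion": [
    [[-2.6, 2.0, 0.4], [0, 0, 0], -1],
    [[-2.7, 2.1, 0.5], [0, 0, 0], -1],
    [[-2.7, 2.1, 1.5], [0, 0, 0], -1],
    [[0, 0, 2], [0, 0, 0], -1],
    [[0, 0, 2], [0, 0, 0], -1],
    [[0, 0, 0], [0, 0, 0], -1],
    [[0, 0, 0], [0, 0, 0], -1]
  ]
}}

```text
time: 4.4
tcp_pos: [0.5755, -0.1581, 0.3365]
tool_rot: [0.0, 0.78, 0.625, 0.0]
ft_force: [0.4, -0.2, 0.2]
width: 0.998
grasp_force: 0.0
```

```bash
python3 - <<'E'
from h import *
plan([.5755,-.157,.295],-12.5,1,1)
E
```

```text
turn [ 0.  -0.  -0.1] D [-0.      0.0011 -0.0415] t 4.4
[0.11, -0.03, 4.15] [0.05, -0.01, -0.1]
```

Request:
{"op": "drive_tool", "data": {
  "motion": [
    [[0.1, 0, 2], [0, 0, 0], -1],
    [[0, 0, 2.1], [0, 0, 0], -1],
    [[0, 0, 0], [0, 0, 0], -1],
    [[0, 0, 0], [0, 0, 0], 1],
    [[0, 0, 0], [0, 0, 0], 1],
    [[0, 0, 0], [0, 0, 0], 1],
    [[0, 0, 0], [0, 0, 0], 1],
    [[0, 0, 0], [0, 0, 0], 1],
    [[0, 0, 0], [0, 0, 0], 1],
    [[0, 0, 0], [0, 0, 0], 1]
  ],
  "force": 70
}}

```text
time: 5.65
tcp_pos: [0.5757, -0.158, 0.2951]
tool_rot: [0.0, 0.781, 0.625, 0.0]
ft_force: [-0.8, -0.0, 5.3]
width: 0.113
grasp_force: 68.3
```

Request:
{"op": "drive_tool", "data": {
  "motion": [
    [[0, 0, 0], [0, 0, 0], 1],
    [[0, 0, -0.5], [0, 0, 0], 1],
    [[0, 0, -1], [0, 0, 0], 1],
    [[0, 0, -2], [0, 0, 0], 1],
    [[0, 0, -2], [0, 0, 0], 1],
    [[0, 0, -2], [0, 0, 0], 1],
    [[0, 0, -1.5], [0, 0, 0], 1],
    [[0, 0, 0], [0, 0, 0], 1]
  ]
}}

```text
time: 6.65
tcp_pos: [0.5756, -0.1581, 0.3857]
tool_rot: [0.001, 0.781, 0.625, 0.001]
ft_force: [0.0, 0.1, -5.8]
width: 0.114
grasp_force: 68.4
```

```bash
python3 - <<'E'
from h import *
s=observe();print(s['ft_force'],s['width'],s['grasp_force'])
c=shot('scene','s2.png'); d=shot('wrist')
o=np.hstack([cv2.resize(c['frame'][180:330,100:300],(400,300)),cv2.resize(d['frame'],(400,300))]); cv2.imwrite('pics/c2.png',o)
# target: above spot
plan([.592,.088,.41],-2.6,10,6)
E
```

```text
[ 0.02895677  0.10226391 -5.77431315] 0.11392807798276608 68.37074518203735
turn [ -0.   -0.  -10.1] D [0.0167 0.2457 0.0258] t 6.75
[2.43, -0.38, -0.26] [-0.01, -0.0, -1.68]
[2.44, -0.3, -0.26] [-0.01, -0.0, -1.68]
[2.45, -0.23, -0.26] [-0.01, -0.0, -1.68]
[2.46, -0.16, -0.26] [-0.01, -0.0, -1.68]
[2.46, -0.09, -0.26] [-0.01, -0.0, -1.68]
[2.46, -0.02, -0.26] [-0.01, -0.0, -1.68]
[2.46, 0.06, -0.26] [-0.0, -0.0, -0.0]
[2.46, 0.06, -0.26] [-0.0, -0.0, -0.0]
[2.46, 0.06, -0.26] [-0.0, -0.0, -0.0]
[2.46, 0.06, -0.26] [-0.0, -0.0, -0.0]
```

View pics/c2.png

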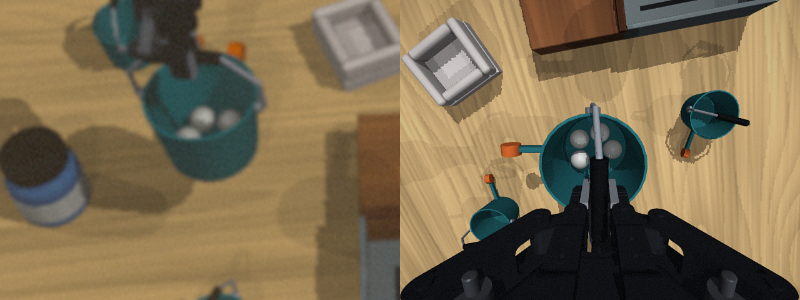

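The picture shows the pail hanging upright with all its balls in and clear of the bench. Now I carry it over.

Request:
{"op": "drive_tool", "data": {
  "motion": [
    [[1, -0.2, -0.5], [0, 0, -1.7], 1],
    [[2, -0.3, -0.5], [0, 0, -1.7], 1],
    [[2.5, -0.2, -0.5], [0, 0, -1.7], 1],
    [[2.5, -0.2, -0.5], [0, 0, -1.7], 1],
    [[2.5, -0.1, -0.5], [0, 0, -1.7], 1],
    [[2.5, 0, 0], [0, 0, -1.6], 1],
    [[2.5, 0.1, 0], [0, 0, 0], 1],
    [[2.5, 0.1, 0], [0, 0, 0], 1],
    [[2.5, 0.1, 0], [0, 0, 0], 1],
    [[2, 0, 0], [0, 0, 0], 1]
  ]
}}

```text
time: 8.0
tcp_pos: [0.5905, 0.0696, 0.4094]
tool_rot: [-0.0, 0.722, 0.692, -0.0]
ft_force: [-0.6, 0.7, -5.4]
width: 0.11
grasp_force: 68.4
```

Request:
{"op": "drive_tool", "data": {
  "motion": [
    [[1.4, 0.1, 0], [0, 0, 0], 1],
    [[0.5, 0, 0], [0, 0, 0], 1],
    [[0, 0, 0], [0, 0, 0], 1],
    [[0, 0, 0], [0, 0, 0], 1],
    [[0, 0, 0], [0, 0, 0], 1],
    [[0, 0, 0], [0, 0, 0], 1]
  ]
}}

```text
time: 8.75
tcp_pos: [0.5925, 0.0857, 0.4097]
tool_rot: [0.0, 0.723, 0.691, -0.0]
ft_force: [0.2, 0.4, -5.2]
width: 0.111
grasp_force: 68.4
```

```bash
python3 - <<'E'
from h import *
c=shot('wrist'); finds('wrist',['lug_grip','pail'],c)
d=shot('top','t3.png');finds('top',['lug_grip'],d)
s=shot('scene')
a=d['frame'][180:310,220:370]; o=np.hstack([cv2.resize(c['frame'],(400,300)),cv2.resize(a,(400,347),interpolation=3)[:300]])
o2=np.hstack([cv2.resize(s['frame'][200:300,260:420],(400,250),interpolation=3),np.zeros((250,400,3),np.uint8)])
cv2.imwrite('pics/c3.png',np.vstack([o,o2]))
plan([.592,.088,.342],-2.6,4,4)
E
```

```text
wrist lug_grip 0.94 [0.495 0.089 0.132] [194. 243.]
wrist pail 0.92 [0.588 0.094 0.174] [311. 249.]
wrist pail 0.5 [ 0.747 -0.179  0.019] [444. 403.]
top lug_grip 0.63 [ 0.362 -0.202  0.015] [436. 352.]
top lug_grip 0.45 [ 0.718 -0.214  0.015] [432. 189.]
turn [0. 0. 0.] D [-0.0005  0.0018 -0.0677] t 9.05
[0.05, -0.01, 1.69] [0.0, 0.0, 0.01]
[0.05, -0.01, 1.69] [0.0, 0.0, 0.01]
[0.05, -0.01, 1.69] [0.0, 0.0, 0.01]
[0.05, -0.01, 1.69] [0.0, 0.0, 0.01]
```

View pics/c3.png

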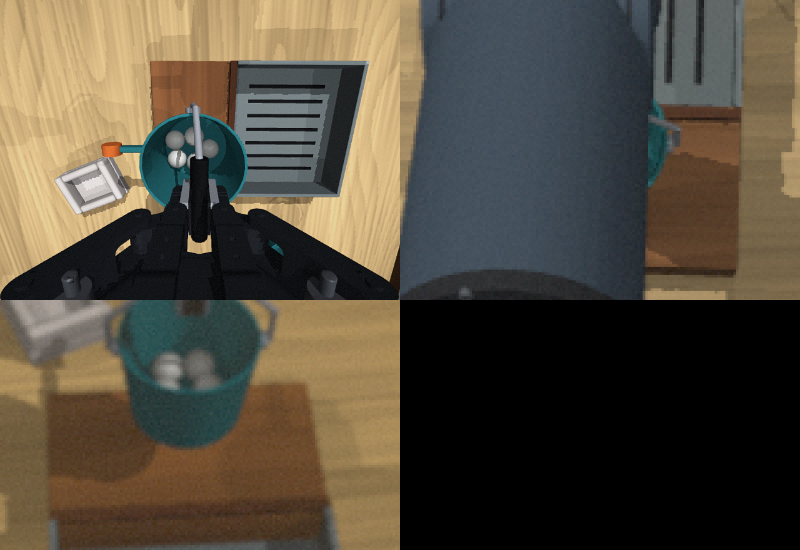

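```bash
python3 - <<'E'
from h import *
c=shot('wrist','w4.png'); f=c['frame'].copy(); s=observe(); print(s['tcp_pos'])
hsv=cv2.cvtColor(f,cv2.COLOR_BGR2HSV); m=cv2.inRange(hsv,(5,180,120),(16,255,255)); 
n,_,st,ce=cv2.connectedComponentsWithStats(m); 
for i in range(1,n):
    if st[i,4]>60: print(st[i],ce[i].round(1))
def T(q,P): k,v=np.cos(q[2]),np.sin(q[2]); return [q[0]+k*P[0]-v*P[1],q[1]+v*P[0]+k*P[1],P[2]]
S=(.5808,.0888,-.0461)
def poly(P,col,close=True): cv2.polylines(f,[np.array([px(c,p) for p in P]).round().astype(int)],close,col,1)
poly([T(S,p) for p in [(-.065,.11,.045),(-.065,-.11,.045),(.065,-.11,.045),(.065,.11,.045)]],(0,255,0))
poly([T(S,p) for p in [(.055,.11,.053),(.055,-.11,.053)]],(0,255,255),0)
poly([T(S,p) for p in [(.255,.11,.055),(.255,-.11,.055)]],(0,255,0),0)
tc=s['tcp_pos']; q=(tc[0]-.0068,tc[1]+.0003,-.046); z0=tc[2]-.155-.1397
a=np.linspace(0,2*np.pi,40)
poly([T(q,(.052*np.cos(t),.052*np.sin(t),z0+.08)) for t in a],(255,0,255))
for y in(.007,-.007): poly([T(q,(-.105+.012*np.cos(t),y,z0+.016+.012*np.sin(t))) for t in a],(255,0,255))
cv2.imwrite('pics/o4.png',f)
E
```

```text
[0.59246773 0.08615049 0.40967589]
[162 227  32  24 649] [177.5 238.5]
```

View pics/o4.png

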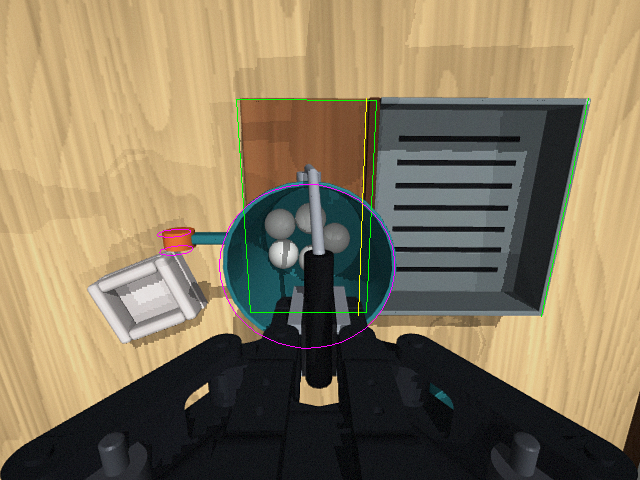

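The overlay matches to 2–3 px. The stand lies about 2 mm farther in +x than fitted, and the pail hangs level about 6 mm behind the TCP. I correct for both and lower the pail.

Request:
{"op": "drive_tool", "data": {
  "motion": [
    [[0.2, 0.6, 1], [0, 0, 0], 1],
    [[0, 0, 1.5], [0, 0, 0], 1],
    [[0, 0, 1.5], [0, 0, 0], 1],
    [[0, 0, 1.2], [0, 0, 0], 1],
    [[0, 0, 0.8], [0, 0, 0], 1],
    [[0, 0, 0.3], [0, 0, 0], 1],
    [[0, 0, 0], [0, 0, 0], 1],
    [[0, 0, 0.2], [0, 0, 0], 1],
    [[0, 0, 0.2], [0, 0, 0], 1],
    [[0, 0, 0], [0, 0, 0], 1]
  ]
}}

```text
time: 10.35
tcp_pos: [0.5988, 0.0878, 0.3436]
tool_rot: [0.0, 0.723, 0.691, 0.001]
ft_force: [-1.3, 0.3, 3.7]
width: 0.115
grasp_force: 69.2
```

```bash
python3 - <<'E'
from h import *
c=shot('wrist'); f=c['frame']; s=observe(); print(s['tcp_pos'],s['ft_force'],s['torque'])
a=shot('scene'); finds('wrist',['lug_grip'],c)
hsv=cv2.cvtColor(f,cv2.COLOR_BGR2HSV); m=cv2.inRange(hsv,(5,180,120),(16,255,255)); 
n,_,st,ce=cv2.connectedComponentsWithStats(m)
for i in range(1,n):
    if st[i,4]>60: print(st[i],ce[i].round(1))
print('pred disc px if level on block',px(c,[.5925-.105,.0935,.061]),'batten-inner',px(c,[.6377,.04,.053]))
cv2.imwrite('pics/c5.png',np.hstack([cv2.resize(f[60:420,120:420],(500,600)),cv2.resize(a['frame'][200:320,280:340],(300,600),interpolation=3)]))
E
```

```text
[0.5988204  0.08777522 0.34360525] [-1.42730233  0.08277025  5.10583544] [-0.01792851  0.36751207  0.00714674]
wrist lug_grip 0.75 [0.505 0.093 0.061] [198. 240.]
[170 225  31  23 608] [185.  235.9]
pred disc px if level on block [176.72166385 239.36112109] batten-inner [365.94761398 289.12807116]
```

View pics/c5.png

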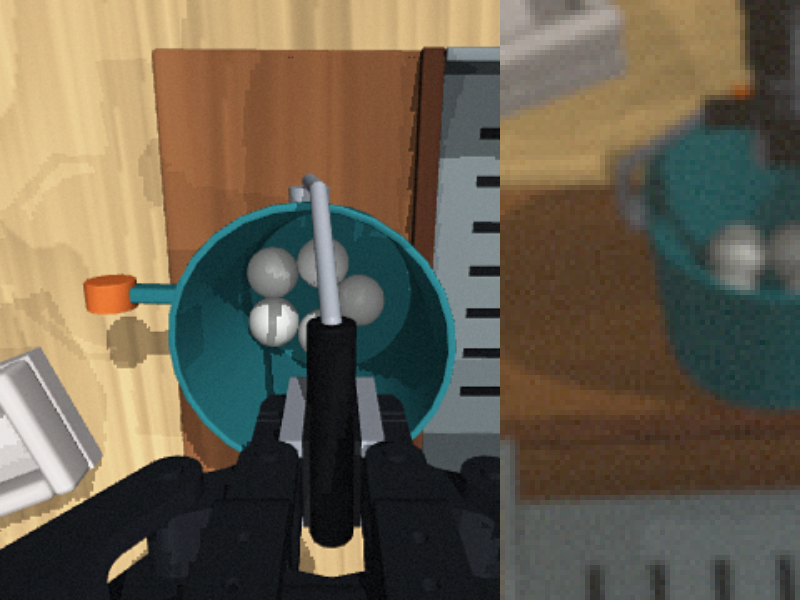

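The disc sits about 7 px farther forward than it did hanging, and contact came 4 mm early. So the front of the foot is most likely on the batten's edge. I raise the pail, move it back 5 mm and lower it again.

Request:
{"op": "drive_tool", "data": {
  "motion": [
    [[0, 0, -0.8], [0, 0, 0], 1],
    [[0, -0.25, -0.4], [0, 0, 0], 1],
    [[0, -0.25, 0], [0, 0, 0], 1],
    [[0, 0, 0], [0, 0, 0], 1],
    [[0, 0, 0.6], [0, 0, 0], 1],
    [[0, 0, 0.5], [0, 0, 0], 1],
    [[0, 0, 0], [0, 0, 0], 1],
    [[0, 0, 0], [0, 0, 0], 1]
  ]
}}

```text
time: 11.5
tcp_pos: [0.5937, 0.088, 0.3437]
tool_rot: [0.0, 0.723, 0.691, 0.0]
ft_force: [1.1, 0.0, -2.9]
width: 0.109
grasp_force: 68.9
```

Request:
{"op": "drive_tool", "data": {
  "motion": [
    [[0, 0, 0.2], [0, 0, 0], 1],
    [[0, 0, 0], [0, 0, 0], 1]
  ]
}}

```text
time: 11.75
tcp_pos: [0.5944, 0.088, 0.3426]
tool_rot: [0.001, 0.723, 0.691, 0.001]
ft_force: [3.4, -0.8, 4.3]
width: 0.115
grasp_force: 69.7
```

Request:
{"op": "drive_tool", "data": {
  "motion": [
    [[0, 0, 0.2], [0, 0, 0], 1],
    [[0, 0, 0], [0, 0, 0], 1]
  ]
}}

```text
time: 12.0
tcp_pos: [0.5951, 0.0879, 0.3414]
tool_rot: [0.002, 0.723, 0.691, 0.002]
ft_force: [6.7, -0.4, 8.6]
width: 0.113
grasp_force: 70.2
```

Request:
{"op": "drive_tool", "data": {
  "motion": [
    [[0, 0, 0.1], [0, 0, 0], 1],
    [[0, 0, 0], [0, 0, 0], 0.6],
    [[0, 0, 0], [0, 0, 0], 0.4],
    [[0, 0, 0], [0, 0, 0], 0.2],
    [[0, 0, 0], [0, 0, 0], 0],
    [[0, 0, 0], [0, 0, 0], 0],
    [[0, 0, 0], [0, 0, 0], -0.3]
  ]
}}

```text
time: 12.88
tcp_pos: [0.5935, 0.0881, 0.3386]
tool_rot: [-0.0, 0.723, 0.691, -0.0]
ft_force: [0.3, -0.2, -0.6]
width: 0.65
grasp_force: 0.0
```

Request:
{"op": "drive_tool", "data": {
  "motion": [
    [[0, 0, -1], [0, 0, 0], -0.3],
    [[0, 0, -2], [0, 0, 0], -0.3],
    [[0, 0, -3], [0, 0, 0], -0.3],
    [[0, -2, -3], [0, 0, 0], -0.3],
    [[0, -4, -2], [0, 0, -10], -0.3],
    [[-0.7, -4, 0], [0, 0, -10], -0.3],
    [[-1, -3, 0], [0, 0, -10], -0.3],
    [[0, 0, 0], [0, 0, -10], -0.3],
    [[0, 0, 0], [0, 0, -10], -0.3],
    [[0, 0, 0], [0, 0, -10], -0.3]
  ]
}}

```text
time: 14.12
tcp_pos: [0.4691, 0.0599, 0.4496]
tool_rot: [0.001, 0.278, 0.961, 0.0]
ft_force: [0.1, 1.1, -0.4]
width: 0.652
grasp_force: 0.0
```

```bash
python3 - <<'E'
from h import *
s=observe(); print(s['tcp_pos'],s['ft_force'],s['joint_pos'])
c=shot('wrist','w6.png'); finds('wrist',['lug_grip','pail','bail_grip'],c)
f=c['frame'];hsv=cv2.cvtColor(f,cv2.COLOR_BGR2HSV); m=cv2.inRange(hsv,(5,180,120),(16,255,255)); 
n,_,st,ce=cv2.connectedComponentsWithStats(m)
for i in range(1,n):
    if st[i,4]>60: print(st[i],ce[i].round(1))
plan([.488,.093,.36],87.4,1,1)
E
```

```text
[0.46912001 0.0599138  0.44957271] [ 0.11193535  1.06678887 -0.39597044] [-0.44975162  0.23836994  0.28437584  1.88589466 -0.0775143   1.02677358
  0.87465618]
wrist lug_grip 0.68 [ 0.363 -0.197  0.015] [103. 242.]
wrist lug_grip 0.58 [0.503 0.091 0.062] [358. 223.]
wrist pail 0.9 [0.594 0.104 0.095] [415. 294.]
wrist pail 0.66 [ 0.364 -0.268  0.038] [ 49. 278.]
wrist bail_grip 0.84 [0.595 0.117 0.17 ] [454. 327.]
wrist bail_grip 0.74 [ 0.37  -0.259  0.095] [ 17. 298.]
[346 203  20  21 229] [355.5 213. ]
turn [  0.    0.  -30.2] D [ 0.0188  0.0331 -0.0891] t 14.325
[0.22, 3.79, 8.92] [0.02, 0.03, -30.24]
```

View pics/w6.png

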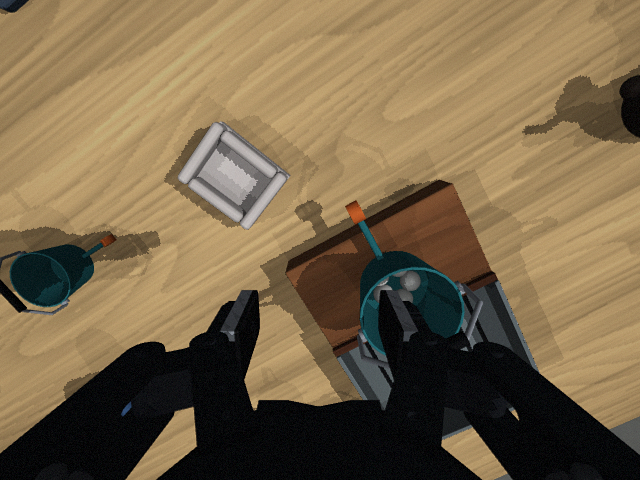

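The pail stands on the block with the balls in it. The lug disc at (355,213) is past the back edge. I turn and go above the disc.

Request:
{"op": "drive_tool", "data": {
  "motion": [
    [[0, 1.3, 1], [0, 0, -10.1], -0.3],
    [[0.5, 1.2, 1], [0, 0, -10.1], -0.3],
    [[0.7, 1, 1], [0, 0, -10], -0.3],
    [[0, 0, 1], [0, 0, 0], -0.3],
    [[0, 0, 0], [0, 0, 0], -0.3],
    [[0, 0, 0], [0, 0, 0], -0.3]
  ]
}}

```text
time: 15.08
tcp_pos: [0.4718, 0.0949, 0.409]
tool_rot: [0.0, 0.023, 1.0, -0.0]
ft_force: [0.0, -0.8, 0.2]
width: 0.65
grasp_force: 0.0
```

```bash
cat > d.py <<'E'
from h import *
def blob(c,near):
    f=c['frame'];hsv=cv2.cvtColor(f,cv2.COLOR_BGR2HSV); m=cv2.inRange(hsv,(5,180,100),(16,255,255))
    n,_,st,ce=cv2.connectedComponentsWithStats(m)
    k=[i for i in range(1,n) if st[i,4]>60]; k.sort(key=lambda i:np.hypot(*(ce[i]-near))); print(st[k[0]],ce[k[0]].round(1)); return ce[k[0]]
def ray(c,u):
    i=np.linalg.inv(c['view']);d=i[:3,:3]@np.linalg.inv(c['mtx'])@[*u,1];return i[:3,3],d/np.linalg.norm(d)
def at(c,u,z): o,d=ray(c,u); return o+d*(z-o[2])/d[2]
E
python3 - <<'E'
from d import *
c=shot('wrist','w7.png'); q=px(c,[.489,.0935,.063]); u=blob(c,q); print('pred',q,'at z .064',at(c,u,.064)); finds('wrist',['lug_grip'],c)
plan([.489,.093,.217],87.4,1,1); print(observe()['tool_rot'], observe()['torque'])
E
```

```text
[312 230  15  21 294] [318.5 240.1]
pred [317.7014006  238.04987647] at z .064 [0.49080478 0.09421118 0.064     ]
wrist lug_grip 0.89 [ 0.367 -0.193  0.015] [ 36. 124.]
wrist lug_grip 0.58 [0.506 0.09  0.063] [315. 255.]
turn [0.  0.  0.1] D [ 0.0173 -0.0021 -0.1921] t 15.175
[-1.72, -0.13, 19.21] [0.0, 0.04, 0.09]
[3.50175420e-04 2.18972430e-02 9.99760165e-01 2.61391416e-05] [ 0.01949312 -0.00673614  0.03561489]
```

View pics/w7.png

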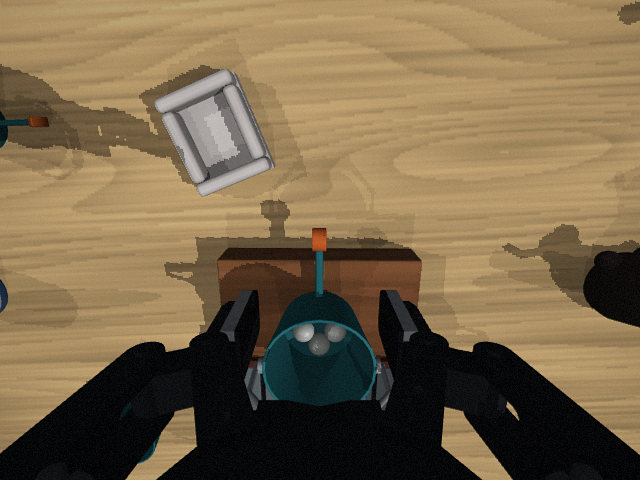

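The disc is centred at about (0.490, 0.094), directly ahead, and the bar lines up with the tool. I descend.

Request:
{"op": "drive_tool", "data": {
  "motion": [
    [[-0.8, -0.1, 2], [0, 0, 0], -0.3],
    [[-0.8, 0, 4], [0, 0, 0], -0.3],
    [[0, 0, 4], [0, 0, 0], -0.3],
    [[0, 0, 4], [0, 0, 0], -0.3],
    [[0, 0, 3], [0, 0, 0], -0.3],
    [[0, 0, 2], [0, 0, 0], -0.3],
    [[0, 0, 0], [0, 0, 0], -0.3],
    [[0, 0, 0], [0, 0, 0], -0.3]
  ]
}}

```text
time: 16.18
tcp_pos: [0.4879, 0.0937, 0.2195]
tool_rot: [0.0, 0.021, 1.0, 0.0]
ft_force: [-0.0, -0.4, 0.4]
width: 0.646
grasp_force: 0.0
```

```bash
python3 - <<'E'
from d import *
c=shot('wrist'); s=shot('scene','s8.png'); print(observe()['tcp_pos'])
u=blob(c,px(c,[.489,.0935,.063])); print(at(c,u,.066), 'pred',px(c,[.4905,.0935,.064]))
cv2.imwrite('pics/c8.png',np.hstack([cv2.resize(c['frame'],(400,300)),cv2.resize(s['frame'][180:300,260:420],(400,300),interpolation=3)]))
E
```

```text
[0.4878854  0.09376968 0.21974119]
[ 304  305   34   49 1393] [320.  330.4]
[0.4903915  0.09453241 0.066     ] pred [317.58467482 328.20384297]
```

```bash
cat > tip.py <<'E'
import numpy as np
# disc path in the stand's X,Z (mm): pivot on batten inner edge A to wall-flat, then outer edge B
D=np.array([-105.,16]); foot=np.array([42.,0]); wd=np.array([10,80])/np.hypot(10,80); flat=90-np.degrees(np.arctan2(10,80))
def disc(t):
    piv,s=((55,53),8.06) if t<=flat else ((65,53),18.06)
    a=np.radians(t); r=np.array([[np.cos(a),np.sin(a)],[-np.sin(a),np.cos(a)]])
    return np.array(piv)+r@(D-(foot+wd*s))
if __name__=='__main__':
    p=disc(0); print('0',p)
    for t in range(5,106,5):
        q=disc(t); print(t,q.round(1),'row',(-(q-p)/10).round(2)); p=q
E
python3 tip.py
```

```text
0 [-92.99971996  61.00224031]
5 [-91.7  73.9] row [-0.13 -1.29]
10 [-89.4  86.6] row [-0.24 -1.27]
15 [-85.9  99. ] row [-0.35 -1.25]
20 [-81.3 111.1] row [-0.45 -1.21]
25 [-75.8 122.8] row [-0.56 -1.17]
30 [-69.2 133.9] row [-0.66 -1.11]
35 [-61.6 144.4] row [-0.75 -1.05]
40 [-53.2 154.3] row [-0.84 -0.98]
45 [-44.  163.3] row [-0.92 -0.9 ]
50 [-34.  171.5] row [-1.   -0.82]
55 [-23.3 178.8] row [-1.07 -0.73]
60 [-12.1 185.2] row [-1.13 -0.63]
65 [ -0.3 190.5] row [-1.18 -0.53]
70 [ 11.9 194.8] row [-1.22 -0.43]
75 [ 24.4 198. ] row [-1.25 -0.32]
80 [ 37.2 200.1] row [-1.28 -0.21]
85 [ 50.1 201.5] row [-1.29 -0.14]
90 [ 63.1 202.2] row [-1.3  -0.07]
95 [ 76.1 201.8] row [-1.3   0.04]
100 [ 89.  200.3] row [-1.29  0.15]
105 [101.8 197.7] row [-1.27  0.27]
```

Request:
{"op": "drive_tool", "data": {
  "motion": [
    [[0, 0, 0], [0, 0, 0], 0.3],
    [[0, 0, 0], [0, 0, 0], 0.6],
    [[0, 0, 0], [0, 0, 0], 1],
    [[0, 0, 0], [0, 0, 0], 1],
    [[0, 0, 0], [0, 0, 0], 1],
    [[0, 0, 0], [0, 0, 0], 1],
    [[0, 0, 0], [0, 0, 0], 1]
  ],
  "force": 35
}}

```text
time: 17.15
tcp_pos: [0.4875, 0.0938, 0.2188]
tool_rot: [0.0, 0.021, 1.0, 0.0]
ft_force: [-0.4, 0.2, 5.7]
width: 0.155
grasp_force: 38.9
```

Request:
{"op": "drive_tool", "data": {
  "motion": [
    [[-0.05, 0, -0.6], [0, 0, 0], 1],
    [[-0.08, 0, -0.7], [0, 0, 0], 1],
    [[-0.12, 0, -0.6], [0, 0, 0], 1],
    [[-0.12, 0, -0.6], [0, 0, 0], 1],
    [[-0.17, 0, -0.65], [0, 0, 0], 1],
    [[-0.18, 0, -0.6], [0, 0, 0], 1],
    [[0, 0, 0], [0, 0, 0], 1],
    [[0, 0, 0], [0, 0, 0], 1]
  ]
}}

```text
time: 18.15
tcp_pos: [0.4948, 0.0934, 0.2562]
tool_rot: [0.0, 0.021, 1.0, 0.0]
ft_force: [0.6, -0.0, -3.1]
width: 0.159
grasp_force: 37.0
```

```bash
python3 - <<'E'
from d import *
c=shot('wrist','w9.png'); s=observe(); print(s['ft_force'],s['torque'],s['tcp_pos'])
finds('wrist',['pail','lug_grip','ball0_center','bail_grip'],c)
d=shot('scene','s9.png'); finds('scene',['pail','bail_grip','lug_grip'],d)
E
```

```text
[-0.06192048  0.42042746 -2.12833962] [0.02944642 0.06207738 0.01812109] [0.49473568 0.093444   0.25620493]
wrist pail 0.84 [0.499 0.096 0.099] [324. 329.]
wrist lug_grip 0.74 [0.5   0.094 0.096] [319. 327.]
wrist ball0_center 0.36 [0.525 0.091 0.045] [316. 319.]
scene pail 0.97 [ 0.736 -0.16   0.024] [208. 348.]
scene pail 0.96 [ 0.359 -0.263  0.031] [164. 196.]
scene pail 0.9 [0.588 0.088 0.104] [334. 246.]
scene bail_grip 0.61 [0.63  0.086 0.192] [338. 235.]
scene bail_grip 0.61 [ 0.744 -0.162  0.099] [200. 334.]
scene bail_grip 0.5 [ 0.373 -0.266  0.1  ] [155. 180.]
scene lug_grip 0.65 [0.5   0.095 0.104] [331. 210.]
scene lug_grip 0.57 [ 0.364 -0.201  0.012] [194. 201.]
scene lug_grip 0.42 [ 0.717 -0.215  0.013] [180. 344.]
```

Vertical force is only a part of the weight and the bail grip has moved forward, so the pail is pivoting on the batten. I go on.

Request:
{"op": "drive_tool", "data": {
  "motion": [
    [[-0.22, 0, -0.61], [0, 0, 0], 1],
    [[-0.23, 0, -0.6], [0, 0, 0], 1],
    [[-0.28, 0, -0.59], [0, 0, 0], 1],
    [[-0.28, 0, -0.58], [0, 0, 0], 1],
    [[-0.33, 0, -0.56], [0, 0, 0], 1],
    [[-0.33, 0, -0.55], [0, 0, 0], 1],
    [[-0.37, 0, -0.53], [0, 0, 0], 1],
    [[-0.38, 0, -0.52], [0, 0, 0], 1],
    [[-0.42, 0, -0.49], [0, 0, 0], 1],
    [[-0.42, 0, -0.49], [0, 0, 0], 1]
  ]
}}

```text
time: 19.85
tcp_pos: [0.5275, 0.0921, 0.3117]
tool_rot: [-0.0, 0.021, 1.0, -0.0]
ft_force: [-0.2, 0.5, -4.1]
width: 0.155
grasp_force: 35.5
```

Request:
{"op": "drive_tool", "data": {
  "motion": [
    [[-0.46, 0, -0.45], [0, 0, 0], 1],
    [[-0.46, 0, -0.45], [0, 0, 0], 1],
    [[-0.5, 0, -0.41], [0, 0, 0], 1],
    [[-0.5, 0, -0.41], [0, 0, 0], 1],
    [[-0.53, 0, -0.37], [0, 0, 0], 1],
    [[-0.54, 0, -0.36], [0, 0, 0], 1],
    [[-0.56, 0, -0.32], [0, 0, 0], 1],
    [[-0.57, 0, -0.31], [0, 0, 0], 1],
    [[-0.59, 0, -0.27], [0, 0, 0], 1],
    [[-0.59, 0, -0.26], [0, 0, 0], 1]
  ]
}}

```text
time: 21.1
tcp_pos: [0.5805, 0.0899, 0.3477]
tool_rot: [-0.0, 0.021, 1.0, -0.0]
ft_force: [-1.2, -0.7, -2.3]
width: 0.16
grasp_force: 34.5
```

```bash
python3 - <<'E'
from d import *
s=observe(); print(s['ft_force'],s['torque'],s['tcp_pos'])
d=shot('scene','s10.png'); finds('scene',['pail','bail_grip','lug_grip','ball0_center'],d)
E
```

```text
[-1.15079768 -0.69479015 -2.25491707] [-0.00770002  0.62334539  0.02658665] [0.58047533 0.08988569 0.34769079]
scene pail 0.95 [0.652 0.086 0.123] [338. 267.]
scene pail 0.88 [ 0.361 -0.262  0.03 ] [165. 197.]
scene pail 0.85 [ 0.737 -0.16   0.02 ] [209. 349.]
scene bail_grip 0.73 [ 0.749 -0.159  0.1  ] [202. 335.]
scene bail_grip 0.61 [0.732 0.082 0.143] [343. 300.]
scene bail_grip 0.45 [ 0.367 -0.265  0.1  ] [156. 178.]
scene lug_grip 0.77 [0.581 0.09  0.173] [335. 220.]
scene lug_grip 0.63 [0.624 0.078 0.1  ] [331. 263.]
scene lug_grip 0.55 [ 0.363 -0.203  0.012] [193. 201.]
scene lug_grip 0.41 [ 0.721 -0.219  0.012] [178. 346.]
scene ball0_center 0.53 [0.632 0.064 0.085] [323. 271.]
scene ball0_center 0.35 [0.722 0.079 0.005] [336. 332.]
```

At 65° the model puts the bail grip at (0.737, 0.148) and it is measured at (0.732, 0.143), so the tilt is on track.

Request:
{"op": "drive_tool", "data": {
  "motion": [
    [[-0.61, 0, -0.22], [0, 0, 0], 1],
    [[-0.61, 0, -0.21], [0, 0, 0], 1],
    [[-0.62, 0, -0.16], [0, 0, 0], 1],
    [[-0.63, 0, -0.16], [0, 0, 0], 1],
    [[-0.64, 0, -0.11], [0, 0, 0], 1],
    [[-0.64, 0, -0.1], [0, 0, 0], 1],
    [[-0.64, 0, -0.07], [0, 0, 0], 1],
    [[-0.65, 0, -0.07], [0, 0, 0], 1],
    [[-0.65, 0, -0.04], [0, 0, 0], 1],
    [[-0.65, 0, -0.03], [0, 0, 0], 1]
  ]
}}

```text
time: 22.6
tcp_pos: [0.6442, 0.0872, 0.3595]
tool_rot: [0.0, 0.021, 1.0, 0.0]
ft_force: [-2.6, -0.5, 3.9]
width: 0.154
grasp_force: 36.2
```

Request:
{"op": "drive_tool", "data": {
  "motion": [
    [[-0.65, 0, 0.02], [0, 0, 0], 1],
    [[-0.65, 0, 0.02], [0, 0, 0], 1],
    [[-0.65, 0, 0.07], [0, 0, 0], 1],
    [[-0.65, 0, 0.08], [0, 0, 0], 1],
    [[-0.25, 0, 0.05], [0, 0, 0], 1],
    [[0, 0, 0], [0, 0, 0], 1],
    [[0, 0, 0], [0, 0, 0], 1],
    [[0, 0, 0], [0, 0, 0], 1],
    [[0, 0, 0], [0, 0, 0], 1]
  ]
}}

```text
time: 23.72
tcp_pos: [0.6727, 0.086, 0.3572]
tool_rot: [0.001, 0.021, 1.0, 0.0]
ft_force: [-0.9, 0.1, 6.2]
width: 0.153
grasp_force: 37.3
```

```bash
python3 - <<'E'
from d import *
s=observe(); print(s['ft_force'],s['torque'],s['tcp_pos'])
d=shot('scene','s11.png'); finds('scene',['pail','bail_grip','lug_grip'],d)
for k in spot_in('scene','ball0_center'): p=w(d,k['centre']); print(round(k['score'],2),p.round(3),px(d,p).round())
t=shot('top','t11.png')
for k in spot_in('top','ball0_center'): p=w(t,k['centre']); print('top',round(k['score'],2),p.round(3),px(t,p).round())
# white blobs in tray
for n,c in(('scene',d),('top',t)):
    hsv=cv2.cvtColor(c['frame'],cv2.COLOR_BGR2HSV); g=cv2.inRange(hsv,(0,0,135),(180,40,255)); m=np.zeros_like(g)
    S=(.5808,.0888,-.0461);k,v=np.cos(S[2]),np.sin(S[2])
    P=[(S[0]+k*x-v*y,S[1]+v*x+k*y,.02) for x,y in((.066,.1),(.066,-.1),(.247,-.1),(.247,.1))]
    cv2.fillPoly(m,[np.array([px(c,p) for p in P]).astype(int)],255)
    q,_,st,ce=cv2.connectedComponentsWithStats(g&m); print(n,[(st[i].tolist(),ce[i].round().tolist()) for i in range(1,q) if st[i,4]>8])
E
```

```text
[-0.93620571  0.1143879   6.17335224] [ 0.0066312   0.37469073 -0.0096503 ] [0.6727088  0.08600538 0.35719295]
scene pail 0.87 [ 0.735 -0.161  0.022] [208. 347.]
scene pail 0.72 [0.686 0.084 0.121] [339. 284.]
scene pail 0.68 [ 0.36  -0.262  0.029] [165. 197.]
scene bail_grip 0.86 [0.764 0.081 0.083] [343. 334.]
scene bail_grip 0.61 [ 0.748 -0.163  0.098] [199. 336.]
scene bail_grip 0.42 [ 0.369 -0.266  0.1  ] [155. 178.]
scene lug_grip 0.61 [ 0.369 -0.203  0.011] [193. 203.]
scene lug_grip 0.58 [ 0.719 -0.219  0.011] [178. 346.]
scene lug_grip 0.54 [0.658 0.089 0.207] [342. 243.]
scene lug_grip 0.54 [0.796 0.098 0.023] [353. 364.]
0.55 [0.813 0.066 0.028] [336. 374.]
scene [([363, 317, 12, 17, 23], [368.0, 325.0]), ([307, 331, 10, 10, 78], [311.0, 335.0]), ([359, 340, 10, 11, 78], [363.0, 345.0]), ([317, 346, 8, 4, 25], [321.0, 347.0]), ([349, 358, 10, 10, 79], [353.0, 363.0]), ([335, 370, 10, 8, 59], [339.0, 374.0])]
top []
```

Request:
{"op": "drive_tool", "data": {
  "motion": [
    [[-0.6, 0, 0.08], [0, 0, 0], 1],
    [[-0.4, 0, 0.08], [0, 0, 0], 1],
    [[0, 0, 0], [0, 0, 0], 1],
    [[0, 0, 0], [0, 0, 0], 1]
  ]
}}

```text
time: 24.58
tcp_pos: [0.6827, 0.0856, 0.3553]
tool_rot: [0.001, 0.021, 1.0, 0.0]
ft_force: [0.2, 0.3, 5.8]
width: 0.155
grasp_force: 37.7
```

```bash
cat > b.py <<'E'
from d import *
def balls():
    d=shot('scene'); S=(.5808,.0888,-.0461);k,v=np.cos(S[2]),np.sin(S[2])
    f=d['frame'];hsv=cv2.cvtColor(f,cv2.COLOR_BGR2HSV)
    P=[(S[0]+k*x-v*y,S[1]+v*x+k*y,.02) for x,y in((.066,.1),(.066,-.1),(.247,-.1),(.247,.1))]
    m=np.zeros(f.shape[:2],np.uint8);cv2.fillPoly(m,[np.array([px(d,p) for p in P]).astype(int)],255)
    for th in (95,115,135):
        g=cv2.inRange(hsv,(0,0,th),(180,45,255))&m
        q,_,st,ce=cv2.connectedComponentsWithStats(g); print(th,[(st[i].tolist(),at(d,ce[i],.02).round(3)[:2].tolist()) for i in range(1,q) if st[i,4]>8])
    return d
E
python3 - <<'E'
from b import *
d=balls(); s=observe(); print(s['tcp_pos'],s['ft_force'])
finds('scene',['bail_grip','pail','ball0_center'],d)
f=d['frame']; print(f[338:356:1,312:332:2].mean(2).astype(int))
E
```

```text
95 [([287, 298, 113, 86, 2216], [0.77, 0.077]), ([365, 311, 4, 10, 14], [0.7, 0.14]), ([353, 312, 6, 8, 22], [0.697, 0.118]), ([340, 314, 8, 14, 64], [0.703, 0.094]), ([327, 318, 8, 19, 105], [0.716, 0.068]), ([285, 321, 13, 23, 144], [0.717, -0.007]), ([341, 329, 8, 7, 48], [0.731, 0.093]), ([286, 344, 13, 25, 156], [0.768, -0.011]), ([304, 352, 8, 14, 76], [0.775, 0.018])]
115 [([369, 299, 5, 15, 29], [0.676, 0.155]), ([306, 308, 20, 43, 285], [0.73, 0.037]), ([361, 315, 14, 24, 65], [0.726, 0.139]), ([358, 340, 12, 12, 108], [0.762, 0.124]), ([348, 358, 12, 12, 113], [0.794, 0.1]), ([334, 370, 12, 9, 84], [0.811, 0.071])]
135 [([368, 318, 7, 11, 12], [0.718, 0.146]), ([307, 331, 10, 10, 79], [0.73, 0.03]), ([318, 340, 6, 2, 11], [0.742, 0.046]), ([359, 341, 10, 10, 79], [0.761, 0.124]), ([349, 359, 10, 10, 80], [0.794, 0.1]), ([335, 371, 10, 7, 55], [0.811, 0.072])]
[0.68266197 0.08563108 0.35523905] [-0.05063557 -0.04045451  4.92512292]
scene bail_grip 0.71 [0.753 0.043 0.027] [320. 344.]
scene bail_grip 0.65 [ 0.747 -0.16   0.098] [201. 335.]
scene bail_grip 0.55 [0.764 0.082 0.
[... 353 characters left out ...]
00  40  37]
 [137 122 105 133 142 139 122  94  48  35]
 [108  96 105 136 145 140 114  85  45  47]
 [ 75  82 115 127 126 116 103  72  44  45]
 [ 51  90 119 123 122 110  95  67  36  43]
 [ 50  87 119 128 123 115 101  66  45  56]
 [ 52  95 122 126 127 115 101  75  50  55]
 [ 50  93 121 124 128 110 101  69  50  76]
 [ 53  86 119 126 124 119 110  62  46  76]
 [ 51  63 110 122 128 129 122  60  53  80]
 [ 51  57 102 125 133 135 114  55  54  80]
 [ 59  40  90 110 122 127 106  55  57  90]
 [ 60  39  79  96 102 107  89  59  60  89]
 [ 71  50  89  99  99  94  88  59  54  92]
 [ 77  49  90 101  97 100  93  60  56  91]
 [ 76  47  88 103  99  99  96  61  52  96]
 [ 78  49  87 103 103  98  98  66  55  99]]
```

```bash
cat >> b.py <<'E'
def ncc(c,tp,lo,box):
    g=cv2.cvtColor(c['frame'],cv2.COLOR_BGR2GRAY); x0,y0,x1,y1=box
    r=cv2.matchTemplate(g[y0:y1,x0:x1],tp,cv2.TM_CCOEFF_NORMED); h=tp.shape[0]//2
    for _ in range(9):
        _,v,_,(x,y)=cv2.minMaxLoc(r)
        if v<lo: break
        u=(x+x0+h,y+y0+h); print(round(v,2),u,at(c,u,.017).round(3)[:2], int(g[u[1],u[0]])); cv2.circle(r,(x,y),6,-1,-1)
E
python3 - <<'E'
from b import *
d=shot('scene','s12.png'); g=cv2.cvtColor(d['frame'],cv2.COLOR_BGR2GRAY)
cv2.imwrite('tp.png',g[355:372,345:362])
ncc(d,g[355:372,345:362],.45,(275,240,415,395))
wc=shot('wrist','w12.png'); 
for k in spot_in('wrist','ball0_center'): p=w(wc,k['centre']); print('wrist',round(k['score'],2),p.round(3),px(wc,p).round())
E
```

```text
1.0 (353, 363) [0.792 0.1  ] 180
0.9 (339, 374) [0.809 0.071] 168
0.89 (363, 345) [0.759 0.124] 177
0.88 (310, 335) [0.728 0.028] 176
0.7 (343, 317) [0.697 0.095] 102
0.66 (344, 331) [0.727 0.093] 100
0.63 (307, 355) [0.767 0.018] 95
0.6 (356, 316) [0.698 0.121] 92
0.6 (334, 349) [0.761 0.069] 91
wrist 0.62 [0.811 0.071 0.029] [310. 347.]
```

Request:
{"op": "drive_tool", "data": {
  "motion": [
    [[-0.6, 0, 0.15], [0, 0, 0], 1],
    [[-0.6, 0, 0.15], [0, 0, 0], 1],
    [[-0.5, 0, 0.15], [0, 0, 0], 1],
    [[0, 0, 0], [0, 0, 0], 1],
    [[0.5, 0, -0.15], [0, 0, 0], 1],
    [[-0.5, 0, 0.15], [0, 0, 0], 1],
    [[0, 0, 0], [0, 0, 0], 1],
    [[0, 0, 0], [0, 0, 0], 1]
  ]
}}

```text
time: 25.92
tcp_pos: [0.6989, 0.085, 0.3508]
tool_rot: [-0.0, 0.021, 1.0, 0.0]
ft_force: [0.9, 0.1, 4.0]
width: 0.158
grasp_force: 38.4
```

```bash
python3 - <<'E'
from b import *
d=shot('scene','s13.png'); s=observe(); print(s['tcp_pos'],s['ft_force'],s['time'])
ncc(d,cv2.imread('tp.png',0),.68,(275,240,415,395)); finds('scene',['bail_grip','pail'],d)
# ball colour vs tray colour
f=d['frame']
for u in((353,363),(310,335),(343,317),(344,331),(307,355),(334,349)): print(u,f[u[1]-2:u[1]+3,u[0]-2:u[0]+3].mean((0,1)).round())
E
```

```text
[0.69891985 0.08496162 0.3507666 ] [0.96689992 0.77322674 4.42391534] 25.975
0.99 (353, 363) [0.792 0.1  ] 183
0.89 (339, 374) [0.809 0.071] 167
0.88 (364, 345) [0.759 0.126] 183
0.83 (311, 334) [0.726 0.03 ] 178
scene bail_grip 0.7 [0.762 0.081 0.06 ] [342. 339.]
scene bail_grip 0.62 [ 0.75  -0.163  0.101] [199. 336.]
scene pail 0.94 [0.697 0.078 0.121] [336. 290.]
scene pail 0.92 [ 0.736 -0.16   0.026] [208. 347.]
scene pail 0.59 [ 0.364 -0.264  0.03 ] [164. 198.]
(353, 363) [170. 176. 176.]
(310, 335) [166. 172. 171.]
(343, 317) [98. 99. 92.]
(344, 331) [84. 85. 79.]
(307, 355) [93. 95. 90.]
(334, 349) [73. 75. 72.]
```

Four balls clearly lie in the tray. The fifth is hidden from view, so I bring the pail back and look into it.

Request:
{"op": "drive_tool", "data": {
  "motion": [
    [[0.9, 0, -0.25], [0, 0, 0], 1],
    [[0.85, 0, -0.2], [0, 0, 0], 1],
    [[0.9, 0, -0.15], [0, 0, 0], 1],
    [[1.25, 0, -0.2], [0, 0, 0], 1],
    [[1.3, 0, -0.05], [0, 0, 0], 1],
    [[1.3, 0, 0.07], [0, 0, 0], 1],
    [[1.3, 0, 0.14], [0, 0, 0], 1],
    [[1.28, 0, 0.21], [0, 0, 0], 1],
    [[1.25, 0, 0.32], [0, 0, 0], 1],
    [[1.22, 0, 0.43], [0, 0, 0], 1]
  ]
}}

```text
time: 27.32
tcp_pos: [0.5827, 0.0898, 0.3474]
tool_rot: [0.0, 0.021, 1.0, 0.0]
ft_force: [2.0, -0.2, 1.8]
width: 0.159
grasp_force: 37.0
```

```bash
python3 - <<'E'
from b import *
from tip import disc
d=shot('scene','s14.png'); s=observe(); print(s['tcp_pos'],s['ft_force'],s['time'])
ncc(d,cv2.imread('tp.png',0),.7,(275,200,415,395)); finds('scene',['bail_grip','pail'],d)
for k in spot_in('scene','ball0_center'): p=w(d,k['centre']); print(round(k['score'],2),p.round(3),px(d,p).round())
# tilt implied: TCP dist from start along stand x
k=np.array([np.cos(-.0461),np.sin(-.0461)]); X=(s['tcp_pos'][:2]-[.4875,.0938])@k*1e3; print('X',X-93,'Z',(s['tcp_pos'][2]-.2188)*1e3+61, [ (t,disc(t).round()) for t in(55,60,65,70,75)])
E
```

```text
[0.58116241 0.08986495 0.34671833] [-4.09250052  0.14195652  5.88892398] 27.375
0.99 (353, 363) [0.792 0.1  ] 179
0.98 (363, 345) [0.759 0.124] 171
0.9 (310, 335) [0.728 0.028] 173
0.89 (339, 374) [0.809 0.071] 166
0.81 (321, 344) [0.748 0.046] 178
scene bail_grip 0.89 [0.725 0.084 0.135] [343. 300.]
scene bail_grip 0.57 [ 0.368 -0.268  0.102] [154. 177.]
scene bail_grip 0.51 [ 0.749 -0.16   0.096] [202. 337.]
scene bail_grip 0.33 [0.717 0.081 0.006] [337. 330.]
scene pail 0.84 [ 0.734 -0.159  0.022] [209. 347.]
scene pail 0.62 [ 0.36  -0.261  0.033] [165. 196.]
scene pail 0.61 [0.64  0.086 0.095] [336. 271.]
scene pail 0.42 [0.717 0.078 0.008] [335. 329.]
0.44 [0.813 0.068 0.028] [337. 374.]
X 0.7442422311600723 Z 188.9183281183648 [(55, array([-23., 179.])), (60, array([-12., 185.])), (65, array([ -0., 191.])), (70, array([ 12., 195.])), (75, array([ 24., 198.]))]
```

All five balls now show in the tray. The fifth is at (321,344). I stand the pail back up.

Request:
{"op": "drive_tool", "data": {
  "motion": [
    [[1.18, 0, 0.45], [0, 0, 0], 1],
    [[1.13, 0, 0.6], [0, 0, 0], 1],
    [[1.07, 0, 0.7], [0, 0, 0], 1],
    [[1.0, 0, 0.8], [0, 0, 0], 1],
    [[0.92, 0, 0.9], [0, 0, 0], 1],
    [[0.84, 0, 1.0], [0, 0, 0], 1],
    [[0.75, 0, 1.05], [0, 0, 0], 1],
    [[0.66, 0, 1.1], [0, 0, 0], 1],
    [[0, 0, 0], [0, 0, 0], 1],
    [[0, 0, 0], [0, 0, 0], 1]
  ]
}}

```text
time: 28.78
tcp_pos: [0.506, 0.0929, 0.2806]
tool_rot: [-0.003, 0.021, 1.0, -0.0]
ft_force: [-5.6, -0.5, 3.4]
width: 0.157
grasp_force: 37.3
```

```bash
python3 - <<'E'
from b import *
from tip import disc
d=shot('scene','s15.png'); s=observe(); print(s['tcp_pos'],s['ft_force'],s['time'])
finds('scene',['bail_grip','pail','lug_grip'],d)
k=np.array([np.cos(-.0461),np.sin(-.0461)]); X=(s['tcp_pos'][:2]-[.4875,.0938])@k*1e3; print('X',X-93,'Z',(s['tcp_pos'][2]-.2188)*1e3+61, [ (t,disc(t).round(1)) for t in(15,20,25,30)])
E
```

```text
[0.50610278 0.09287499 0.280669  ] [-5.25560088  0.83343076  4.32967998] 28.825
scene bail_grip 0.67 [ 0.371 -0.264  0.101] [156. 178.]
scene bail_grip 0.66 [ 0.747 -0.159  0.101] [202. 334.]
scene bail_grip 0.63 [0.644 0.085 0.187] [338. 243.]
scene pail 0.76 [ 0.733 -0.161  0.022] [208. 347.]
scene pail 0.64 [0.588 0.09  0.105] [334. 245.]
scene pail 0.61 [ 0.362 -0.263  0.031] [164. 197.]
scene lug_grip 0.72 [0.704 0.081 0.009] [336. 323.]
scene lug_grip 0.66 [0.506 0.096 0.121] [332. 207.]
scene lug_grip 0.55 [ 0.718 -0.22   0.01 ] [177. 345.]
scene lug_grip 0.51 [ 0.366 -0.205  0.014] [192. 201.]
X -74.37435161840733 Z 122.86899944744113 [(15, array([-85.9,  99. ])), (20, array([-81.3, 111.1])), (25, array([-75.8, 122.8])), (30, array([-69.2, 133.9]))]
```

Request:
{"op": "drive_tool", "data": {
  "motion": [
    [[0.35, 0, 0.6], [0, 0, 0], 1],
    [[0.35, 0, 0.6], [0, 0, 0], 1],
    [[0.25, 0, 0.6], [0, 0, 0], 1],
    [[0.23, 0, 0.6], [0, 0, 0], 1],
    [[0.18, 0, 0.63], [0, 0, 0], 1],
    [[0.18, 0, 0.62], [0, 0, 0], 1],
    [[0.12, 0, 0.63], [0, 0, 0], 1],
    [[0.12, 0, 0.6], [0, 0, 0], 1],
    [[0, 0, 0], [0, 0, 0], 1],
    [[0, 0, 0], [0, 0, 0], 1]
  ]
}}

```text
time: 30.22
tcp_pos: [0.4904, 0.0936, 0.2327]
tool_rot: [-0.0, 0.021, 1.0, -0.0]
ft_force: [-2.8, -0.1, 0.2]
width: 0.156
grasp_force: 34.0
```

```bash
python3 - <<'E'
from b import *
d=shot('scene','s16.png'); s=observe(); print(s['tcp_pos'],s['ft_force'],s['torque'],s['time'])
finds('scene',['bail_grip','pail','lug_grip'],d)
E
```

```text
[0.49047252 0.0935868  0.23276011] [-2.4337275  -0.23739571  0.93804712] [ 0.00309761  0.56792973 -0.00304236] 30.275
scene bail_grip 0.61 [0.597 0.087 0.188] [335. 222.]
scene bail_grip 0.49 [ 0.369 -0.266  0.1  ] [155. 178.]
scene bail_grip 0.46 [ 0.752 -0.163  0.098] [200. 338.]
scene pail 0.89 [ 0.362 -0.262  0.034] [165. 196.]
scene pail 0.84 [ 0.734 -0.159  0.025] [209. 346.]
scene pail 0.57 [0.573 0.094 0.091] [335. 243.]
scene lug_grip 0.67 [ 0.363 -0.202  0.013] [193. 201.]
scene lug_grip 0.56 [0.484 0.097 0.085] [330. 210.]
scene lug_grip 0.48 [ 0.574 -0.321  0.066] [122. 269.]
scene lug_grip 0.41 [0.798 0.094 0.026] [351. 365.]
```

Request:
{"op": "drive_tool", "data": {
  "motion": [
    [[0.15, 0, 0.5], [0, 0, 0], 1],
    [[0.1, 0, 0.4], [0, 0, 0], 1],
    [[0.05, 0, 0.3], [0, 0, 0], 1],
    [[0, 0, 0], [0, 0, 0], 1],
    [[0, 0, 0], [0, 0, 0], 1]
  ]
}}

```text
time: 31.05
tcp_pos: [0.4879, 0.0937, 0.2208]
tool_rot: [0.001, 0.021, 1.0, 0.0]
ft_force: [2.2, -0.1, -0.6]
width: 0.157
grasp_force: 34.0
```

```bash
python3 - <<'E'
from b import *
s=observe(); print(s['tcp_pos'],s['ft_force'],s['torque'],s['time'])
d=shot('wrist','w17.png'); u=blob(d,px(d,[.49,.0937,.066])); print(at(d,u,.066),'pred px',px(d,[.4904,.0943,.064])); 
finds('wrist',['bail_grip','pail'],d)
E
```

```text
[0.48793168 0.09372393 0.22084039] [ 2.24063418 -0.0538923  -0.61594913] [-0.04655253 -0.7637783   0.02934279] 31.05
[ 301  279   36   41 1223] [318.3 298. ]
[0.47618644 0.09446682 0.066     ] pred px [319.29842148 325.98045859]
wrist pail 0.64 [0.48  0.095 0.064] [320. 304.]
```

Request:
{"op": "drive_tool", "data": {
  "motion": [
    [[0, 0, 0.15], [0, 0, 0], 1],
    [[0, 0, 0.1], [0, 0, 0], 1],
    [[0, 0, 0], [0, 0, 0], 1]
  ]
}}

```text
time: 31.58
tcp_pos: [0.4873, 0.0938, 0.2184]
tool_rot: [0.0, 0.021, 1.0, 0.0]
ft_force: [1.3, 0.3, 6.7]
width: 0.159
grasp_force: 34.9
```

```bash
python3 - <<'E'
from b import *
s=observe(); print(s['tcp_pos'],s['ft_force'],s['torque'],s['time'])
d=shot('wrist'); u=blob(d,px(d,[.476,.0937,.066])) 
e=shot('scene','s18.png'); finds('scene',['bail_grip','pail','lug_grip'],e)
# teal silhouette of pail in scene vs model circle rim for axis hypotheses
hsv=cv2.cvtColor(e['frame'],cv2.COLOR_BGR2HSV); m=cv2.inRange(hsv,(80,90,20),(100,255,255))
n,l,st,ce=cv2.connectedComponentsWithStats(m); print([(st[i].tolist()) for i in range(1,n) if st[i,4]>150])
a=np.linspace(0,6.28,60)
for X in(.578,.583,.588,.595):
    P=np.array([px(e,(X+r*np.cos(t),.089+r*np.sin(t),z)) for t in a for r,z in((.042,.045),(.052,.125))]); print(X,P.min(0).round(),P.max(0).round())
E
```

```text
[0.48734155 0.09376239 0.21843714] [1.25662197 0.27342392 6.70797623] [-0.0914345  -0.5006062   0.07621749] 31.575
[ 301  277   36   43 1209] [318.3 297.9]
scene bail_grip 0.71 [0.582 0.089 0.186] [335. 216.]
scene bail_grip 0.6 [ 0.574 -0.323  0.065] [121. 270.]
scene bail_grip 0.47 [ 0.748 -0.16   0.1  ] [201. 335.]
scene bail_grip 0.42 [ 0.37  -0.267  0.1  ] [155. 179.]
scene pail 0.84 [ 0.738 -0.161  0.025] [208. 348.]
scene pail 0.7 [ 0.363 -0.259  0.029] [166. 198.]
scene pail 0.61 [0.567 0.088 0.096] [332. 239.]
scene lug_grip 0.67 [ 0.366 -0.202  0.013] [193. 202.]
scene lug_grip 0.63 [0.584 0.089 0.185] [335. 217.]
scene lug_grip 0.43 [ 0.721 -0.219  0.012] [177. 346.]
scene lug_grip 0.36 [0.796 0.094 0.026] [350. 364.]
[[489, 0, 40, 71, 990], [309, 219, 53, 57, 1975]]
0.578 [306. 214.] [361. 276.]
0.583 [307. 216.] [361. 278.]
0.588 [307. 218.] [362. 280.]
0.595 [307. 220.] [363. 283.]
```

The foot has settled: Fz rose to 6.7 N, and both the bail grip and the outline agree with an upright pail at x≈0.58. I release and back away.

Request:
{"op": "drive_tool", "data": {
  "motion": [
    [[0, 0, -0.1], [0, 0, 0], 1],
    [[0, 0, 0], [0, 0, 0], 0.6],
    [[0, 0, 0], [0, 0, 0], 0.4],
    [[0, 0, 0], [0, 0, 0], 0.1],
    [[0, 0, 0], [0, 0, 0], -0.1],
    [[0, 0, 0], [0, 0, 0], -0.1],
    [[0.5, 0, 0], [0, 0, 0], -0.1],
    [[0.5, 0, 0], [0, 0, 0], -0.1],
    [[0, 0, -1], [0, 0, 0], -0.1],
    [[0, 0, -2], [0, 0, 0], -0.1]
  ]
}}

```text
time: 33.08
tcp_pos: [0.4771, 0.0941, 0.2496]
tool_rot: [-0.001, 0.021, 1.0, -0.0]
ft_force: [0.3, -0.1, 0.2]
width: 0.551
grasp_force: 0.0
```

Request:
{"op": "drive_tool", "data": {
  "motion": [
    [[0, 0, -4], [0, 0, 0], -0.1],
    [[0, 0, -5], [0, 0, 0], -0.1],
    [[0, 0, -4], [0, 0, 0], -0.1],
    [[0, 4, -2], [0, 0, 0], -0.1],
    [[0, 5, 0], [0, 0, 0], -0.1],
    [[0, 5, 0], [0, 0, 0], -0.1],
    [[0, 5, 0], [0, 0, 0], -0.1],
    [[0, 5, 0], [0, 0, 0], -0.1],
    [[0, 0, 0], [0, 0, 0], -0.1],
    [[0, 0, 0], [0, 0, 0], -0.1]
  ]
}}

```text
time: 34.33
tcp_pos: [0.4872, 0.3333, 0.3995]
tool_rot: [0.0, 0.021, 1.0, -0.0]
ft_force: [0.1, -1.0, 0.1]
width: 0.55
grasp_force: 0.0
```

```bash
python3 - <<'E'
from b import *
s=observe(); print(s['tcp_pos'],s['ft_force'],s['time'])
e=shot('scene','s19.png'); finds('scene',['bail_grip','pail','lug_grip','jar','maquette','mould'],e); ncc(e,cv2.imread('tp.png',0),.7,(275,180,415,395))
hsv=cv2.cvtColor(e['frame'],cv2.COLOR_BGR2HSV); m=cv2.inRange(hsv,(80,90,20),(100,255,255))
n,l,st,ce=cv2.connectedComponentsWithStats(m); print([(st[i].tolist()) for i in range(1,n) if st[i,4]>150])
t=shot('top','t19.png'); finds('top',['bail_grip','pail','lug_grip'],t)
for k in spot_in('top','ball0_center'): p=w(t,k['centre']); print('ball',round(k['score'],2),p.round(3))
E
```

```text
[0.48722194 0.33334668 0.39947794] [ 0.07647617 -1.03269146  0.08050287] 34.325
scene bail_grip 0.88 [0.584 0.09  0.182] [336. 218.]
scene bail_grip 0.65 [ 0.369 -0.266  0.098] [156. 179.]
scene bail_grip 0.47 [ 0.745 -0.161  0.099] [201. 334.]
scene bail_grip 0.31 [0.733 0.031 0.029] [312. 335.]
scene pail 0.83 [0.565 0.092 0.096] [334. 238.]
scene pail 0.72 [ 0.735 -0.16   0.023] [209. 347.]
scene pail 0.58 [ 0.362 -0.262  0.03 ] [165. 197.]
scene lug_grip 0.58 [ 0.367 -0.204  0.013] [192. 202.]
scene jar 0.63 [ 0.573 -0.323  0.067] [121. 269.]
scene maquette 0.78 [0.588 0.444 0.061] [505. 243.]
scene mould 0.62 [ 0.39  -0.007  0.032] [279. 198.]
0.99 (353, 363) [0.792 0.1  ] 168
0.98 (363, 345) [0.759 0.124] 172
0.9 (310, 335) [0.728 0.028] 171
0.9 (339, 374) [0.809 0.071] 157
0.8 (320, 345) [0.75  0.044] 170
[[516, 50, 12, 20, 154], [308, 220, 52, 56, 1326]]
top bail_grip 0.65 [0.584 0.091 0.19 ] [291. 234.]
top pail 0.87 [0.584 0.089 0.072] [295. 245.]
top pail 0.78 [ 0.364 -0.265  0.023] [466. 350.]
top pail 0.69 [ 0.747 -0.159  0.02 ] [407. 176.]
top lug_grip 0.68 [0.491 0.095 0.062] [293. 290.]
top lug_grip 0.57 [ 0.712 -0.213  0.017] [432. 191.]
top lug_grip 0.24 [0.787 0.097 0.025] [292. 160.]
ball 0.56 [0.808 0.071 0.026]
```

```bash
python3 -c "
from cell import *
print(sign_off())"
```

```text
the job is handed in; nothing more can be done
None
```

The job is handed in: all five balls are in the tray, and the pail is upright and released on the stand, about 13 mm behind the marked spot; the jar, clay figure and mould did not move.

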